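Set up the honey straining stand

ROBOT

A 6-joint arm with a two-finger parallel gripper is mounted at the origin on the work surface. World frame = base frame: x ahead of the robot, y to its left, z up, the work surface at z = 0. Lengths are in m, angles in rad, forces in N, time in s.
With the tool pointing down it reaches from about 0.35 to 1 m from the base axis. Payload 7.1 kg.
Tool frame: the origin (TCP) lies between the finger pads; the fingertips stand 22 mm ahead of it and the grasp point (between the pads) lies 3 mm ahead of it; x points along the fingers, y is the direction in which the jaws open and shut, and the axes are right-handed (so a half turn about x gives the same grasp; the last joint's range is limited). The gripper opens to 85 mm and grips with 20 to 120 N. Pads are 22 mm wide; open, the fingers measure 114 mm over their backs; the gripper's body (76 mm by 85 mm) begins 54 mm behind the grasp point. The pads swing forward as they close: fully open they stand 13 mm farther back than shut.
Start: joints at [-1.239, 0.423, 1.63, -0, 1.089, -0.019], TCP at [0.215, -0.587, 0.253] pointing down, gripper open.
Joint ranges: [-3, 3], [-0.9, 2.11], [0.09, 2.58], [-1.31, 4.45], [0.11, 2.69], [-2.54, 2.54]. Speed limits (rad/s): [2.39, 2.39, 3.01, 3.14, 3.14, 3.14].

INTERFACE

Orientations are given as a rotation vector (axis times angle).
In Python, from rig import manip gives the robot as it stands. The module is installed in compiled form; this text tells all that it offers. Calls block until the motion is done:
- manip.move_to(position, orientation): joint-space move of the TCP to a pose.
- manip.servo_line(position, orientation=None, rate=0.15): straight line of the TCP; orientation=None keeps the orientation; rate is the mean speed in m/s.
- manip.set_joints(angles): joint-space move.
- manip.command_gripper(opening, f_grip=None): finger opening in m; f_grip is the grip in N (None keeps the last); returns when the fingers have stopped.
- manip.hold(seconds).
- manip.solve_ik(position, orientation): joint angles nearest the present ones, or None.
- manip.camera(name): name is "scene" or "side" or "wrist"; returns a dict with "image" (480x640x3 uint8, red, green, blue), "fx", "fy", "cx", "cy" (pixels), "k1" (the pictures are not rectified: a ray, as slopes to the right and down, at radius r is drawn at 1 + k1 r^2 times it, then the intrinsics apply), "cam_to_world" (4x4, takes a point from camera to world coordinates); the wrist camera has in their place "mount" (4x4, takes a point from camera to tool coordinates, whose origin is the TCP and whose axes are the tool frame's). Camera axes: x right, y down, z forward; pixel columns grow to the right and rows downward; lengths in m; the calibration is good to about 2 mm. A picture is of the moment at which its call begins: read the wrist's pose just before it. There is no depth.
A pose or a line that the arm cannot do raises manip.IKError and nothing moves.
- manip.sign_off(): hands the job in, once; it reports no verdict.
Readings, each from a call of its own:
- manip.get_time(): time.
- manip.get_joint_positions(): joint angles.
- manip.get_joint_vel(): joint speeds.
- manip.get_tau(): joint torques, N m.
- manip.get_position(): TCP position.
- manip.get_ee_rot(): TCP orientation.
- manip.get_contact_force(): force on the tool from outside, world axes, zero at the start.
- manip.get_torque(): the same for the moment, N m.
- manip.get_width(): finger opening in m.
Only numpy, scipy, OpenCV 4.12 (cv2) and the standard library are available. Lean on these libraries where they do the work, as an engineer would, in place of code of your own. Each camera call takes 0.05 s, during which the arm holds its last target.

TASK

Set up the straining stand over the empty jar in front of its slotted upright: hook the ring arm into the pair of slots that will hang the strainer just clear of that jar's mouth (about a finger's breadth) and press it down until it is fully home and its spring pin has snapped out. Then hang the strainer in the ring, its rim resting flat, and let go. Leave the jars and everything else on the bench where they stand.

Things in the scene. Friction and masses are not known exactly. Their poses are not given: they have to be found in the camera images.
- stand: fixed upright, a grey metal channel 50 mm wide, 45 deep, 275 high, on a dark foot with two 12 mm high toes reaching 100 mm forward. Origin at bench level, middle of the slotted front face; +x points INTO the upright, y along the face, z up. Front wall 5 mm thick, one column of five slots 14 mm wide, 30 mm high, lower edges 44, 89, 134, 179 and 224 mm above the bench
- slot_upper (a point): on the front face, middle of the lower edge of the slot at 179 mm, the fourth from below (axes as the stand). The lower tab belongs here when the TALL jar stands in front of the upright; the upper tab then enters the fifth slot
- slot_lower (a point): on the front face, middle of the lower edge of the slot at 134 mm, the third from below (axes as the stand). The lower tab belongs here when the SHORT jar stands in front of the upright; the upper tab then enters the fourth slot
- ring_arm: loose plain steel arm, about 0.45 kg, 230 mm long, lying flat on the bench the way up it will hang. Origin at its underside in the plane of the back plate's rear face; +x points out of that face along the tabs (in place: into the upright), z up. Bar and ring extend towards -x. Back plate 44 mm wide, 92 mm high, 6 mm thick. In place it leans forward by about 0.04 rad
- bar_grip (a point): middle of the ring arm's straight bar, half-way up: 80 mm in front of the back plate's rear face (arm x = -0.080), 17 mm above the underside. The bar is 14 mm wide (along y), 34 mm high and free to grip for 25 mm either way along x. Axes as the arm
- tab_seat (a point): ring arm, rear face of the back plate at the lower edge of the lower tab's neck, 12 mm above the underside; meets the slot point when home. Two hook tabs 45 mm apart in height, 6 mm wide, 13 mm long, neck 12 mm high, end lip 6 mm thick pointing 10 mm down, gap for the wall 7 mm. They enter with the arm 10 to 18 mm too high (best 14) until the plate meets the face; then straight down
- ring_centre (a point): centre of the ring at the front end of the ring arm, level with its top face: arm x = -0.165, 10 mm above the underside. Outer diameter 104 mm, inner 82 mm, 10 mm thick. In place it lies 165 mm in front of the upright's face
- spring_pin (a joint): 6 mm pin in the arm's back plate, 36 mm above the underside, black knob in front, nose 9 mm out behind: metres pushed in, 0 = out (also on the bench). The upright's face pushes it back (3 N, then up to 5 N) as the tabs enter; its rubbing means the arm must be pushed down (up to about 8 N). It snaps out to 0 into the slot above the lower tab once the arm is within 3 mm of home
- strainer: loose steel basket with round holes, about 0.16 kg, standing on the bench; origin at the middle of its underside. 54 mm across at the foot, tapering out to 72 mm under its flat 94 mm rim, with a fixed arched strap handle
- strainer_grip (a point): middle of the top strap of the strainer's handle, 92 mm above its underside. The strap is flat, 86 mm long along x, 12 mm wide along y (grip it across y), 4 mm thick; 42 mm free below it down to the rim
- strainer_rim (a point): centre of the strainer at the underside of its flat 3 mm thick rim: 45 mm above its underside, 47 mm below strainer_grip. Meets ring_centre when hung
- jar_tall: open empty glass jar 120 mm high, 74 mm across; origin at the middle of its underside. One of the two empty jars stands 165 mm in front of the slotted face, centred on it, the other elsewhere on the bench
- jar_short: open empty glass jar 75 mm high, 74 mm across; origin at the middle of its underside. Stands in front of the upright or elsewhere, see the tall one
- honey_a_mid (a point): bystander: filled, lidded honey jar, 74 mm across, 124 mm high; point half-way up
- honey_b_mid (a point): bystander: short filled, lidded honey jar, 74 mm across, 79 mm high; point half-way up
- honey_c_mid (a point): bystander: filled, lidded honey jar without label, 74 mm across, 124 mm high; point half-way up
- lids_mid (a point): bystander: stack of three lids, 72 mm across, 36 mm high; point half-way up
- label_roll_mid (a point): bystander: roll of blank labels standing on end, 90 mm across, 55 mm high; point half-way up
- scraper_grip (a point): bystander: flat scraper lying on the bench, 240 mm long along its x; this point is on its white handle
There are look-alikes about, which are no part of the job. Leave any green look-alike of the strainer alone.

How it is judged:
On the way, in this order (a step that is already met when the one before it is completed fails the run):
1. the ring arm is hooked into the slots that suit the jar, fully down, with the spring pin out (((horizontal distance between jar_tall and stand below 0.21 m and x of tab_seat in the frame of slot_upper between -0.005 and 0.005 m and y of tab_seat in the frame of slot_upper between -0.005 and 0.005 m and z of tab_seat in the frame of slot_upper between -0.005 and 0.005 m) or (horizontal distance between jar_short and stand below 0.21 m and x of tab_seat in the frame of slot_lower between -0.005 and 0.005 m and y of tab_seat in the frame of slot_lower between -0.005 and 0.005 m and z of tab_seat in the frame of slot_lower between -0.005 and 0.005 m)) and angle between the x axis of ring_arm and the x axis of stand, either way round below 0.08 rad and angle between ring_arm's own z axis and vertical below 0.08 rad and value of joint spring_pin below 0.003 m), for 0.2 s.
2. the strainer hangs in the ring (all of step 1 and horizontal distance between strainer_rim and ring_centre below 0.008 m and z of strainer_rim in the frame of ring_centre between -0.005 and 0.005 m and angle between strainer_rim's own z axis and vertical below 0.12 rad), for 0.2 s.
At the end, for the whole second after the job is handed in: Ring arm within 5 mm of home in the slots that suit the jar in front (lower tab at 179 mm for the tall jar, 134 for the short), straight to 0.08 rad, pin out to 3 mm; strainer rim on the ring within 8 mm across, 5 in height, 0.12 rad; both at rest; empty jars within 15 mm of their start, upright (all of step 2 and distance of each of jar_tall, jar_short from where it was at the start of the episode below 0.015 m and angle between each of jar_tall, jar_short's own z axis and vertical below 0.1 rad and linear speed of each of strainer, ring_arm below 0.02 m/s); the robot touches nothing.
It fails at once if an empty jar is knocked (moved more than 30 mm or tipped) (distance of any of jar_tall, jar_short from where it was at the start of the episode above 0.03 m or angle between any of jar_tall, jar_short's own z axis and vertical above 0.35 rad).
It fails at once if a bystander is moved more than 30 mm (distance of any of honey_a_mid, honey_b_mid, honey_c_mid, lids_mid, label_roll_mid, scraper_grip from where it was at the start of the episode above 0.03 m).
It also fails if it takes over 72 s, if anything falls off the work surface, if the arm or the gripper's body presses on something with over 40 N, if the wrist force passes 120 N, or if a joint passes its speed limit or range.

## Working session

There is one attempt and no reset: what is moved stays moved. The work goes in short steps, each a Python script; the robot and the scene stay as the last script left them, time stands still between calls to the robot, and variables do not carry over. Pictures are saved under pics/ and viewed, and the job is handed in when it is done.

```bash
mkdir -p pics; python3 - <<'E'
from rig import manip
import cv2,pickle
d={}
for n in ["scene","side","wrist"]:
    p=manip.get_position();r=manip.get_ee_rot()
    c=manip.camera(n);c['p']=p;c['r']=r;d[n]=c
    cv2.imwrite(f"pics/{n}0.png",c["image"][:,:,::-1])
    print(n,{k:v for k,v in c.items() if k!='image'})
pickle.dump(d,open("c0.pkl","wb"))
print(manip.get_time())
E
```

```text
scene {'fx': 576.8487989254088, 'fy': 576.8487989254088, 'cx': 310.4123347643192, 'cy': 234.4220341958549, 'k1': -0.18778213804946234, 'cam_to_world': array([[ 0.35296989,  0.7881078 , -0.50428004,  1.3662495 ],
       [ 0.93562117, -0.29441427,  0.19476464, -0.31127025],
       [ 0.00502829, -0.54056113, -0.84128971,  1.47617369],
       [ 0.        ,  0.        ,  0.        ,  1.        ]]), 'p': array([ 0.2146244 , -0.58642074,  0.25251803]), 'r': array([ 2.03094995,  0.36160885, -2.0315276 ])}
side {'fx': 435.7413030027881, 'fy': 435.7413030027881, 'cx': 318.8489702475442, 'cy': 237.60404488739314, 'k1': -0.10066404183314899, 'cam_to_world': array([[-0.99991759, -0.01149027,  0.00572637,  0.54794183],
       [-0.0111456 ,  0.55558963, -0.83138194,  0.93438913],
       [ 0.00637129, -0.83137725, -0.55567191,  0.74045228],
       [ 0.        ,  0.        ,  0.        ,  1.        ]]), 'p': array([ 0.21465363, -0.58642496,  0.25255251]), 'r': array([ 2.03096295,  0.36155839, -2.03147638])}
wrist {'fx': 353.8912989743083, 'fy': 353.8912989743083, 'cx': 324.2428235327125, 'cy': 239.40338313743143, 'k1': -0.05213578188232706, 'mount': array([[ 9.10518495e-05, -2.91135516e-01,  9.56681819e-01,
        -1.20955960e-01],
       [ 9.99999776e-01,  6.60207664e-04,  1.05738468e-04,
        -2.08449614e-05],
       [-6.62392893e-04,  9.56681596e-01,  2.91135511e-01,
        -7.37716602e-02],
       [ 0.00000000e+00,  0.00000000e+00,  0.00000000e+00,
         1.00000000e+00]]), 'p': array([ 0.21466084, -0.58647125,  0.25261192]), 'r': array([ 2.03092937,  0.36147156, -2.03139667])}
0.15
```

View pics/scene0.png

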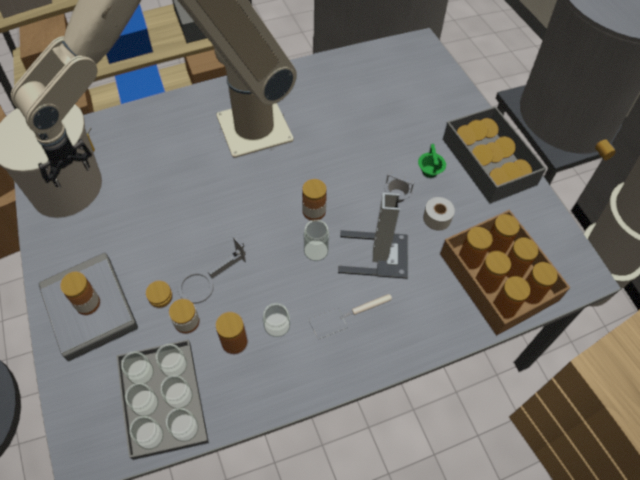

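View pics/side0.png

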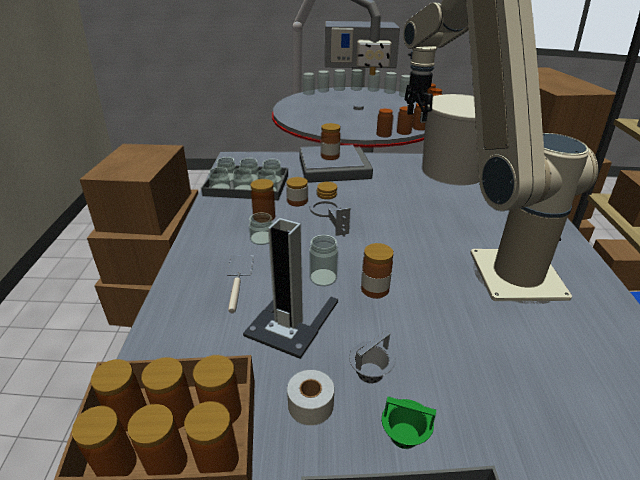

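View pics/wrist0.png

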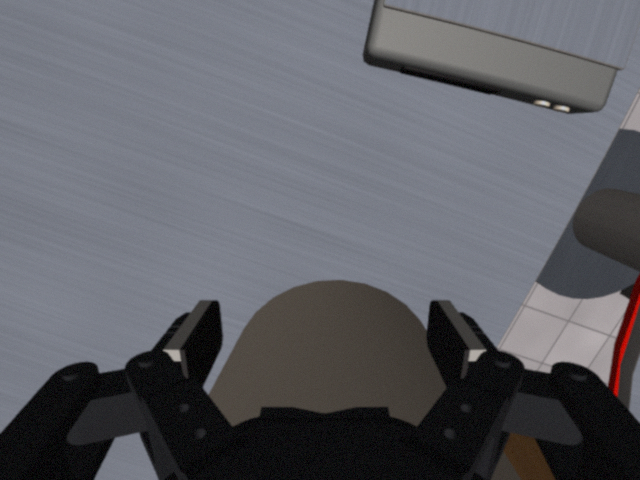

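Scene view: the upright is at about (388,235), with its toes pointing left to a jar at (316,240). A second empty jar is at (276,320). The ring arm has its ring at (197,288) and plate at (240,250). The steel strainer is at (400,188), the green look-alike at (432,162). Side view: front jar (323,260), other jar (261,228), strainer (372,355), ring arm (330,212).

Next I'll write ray helpers, take coarse measurements and make close crops.

```bash
cat > h.py <<'E'
import numpy as np,cv2,pickle
from scipy.spatial.transform import Rotation as R
def c2w(c):
    if 'cam_to_world' in c: return c['cam_to_world']
    T=np.eye(4);T[:3,:3]=R.from_rotvec(c['r']).as_matrix();T[:3,3]=c['p'];return T@c['mount']
def K(c): return np.array([[c['fx'],0,c['cx']],[0,c['fy'],c['cy']],[0,0,1.]]),np.array([c['k1'],0,0,0,0.])
def ray(c,px):
    k,d=K(c);T=c2w(c)
    u=cv2.undistortPointsIter(np.array([[px]],float),k,d,None,None,(3,100,1e-12))[0,0]
    return T[:3,3],T[:3,:3]@np.array([u[0],u[1],1.])
def onz(c,px,z):
    o,v=ray(c,px);return o+v*(z-o[2])/v[2]
def tri(c1,p1,c2,p2):
    o1,v1=ray(c1,p1);o2,v2=ray(c2,p2)
    s=np.linalg.lstsq(np.c_[v1,-v2],o2-o1,rcond=None)[0]
    a=o1+v1*s[0];b=o2+v2*s[1];return (a+b)/2,np.linalg.norm(a-b)
def proj(c,P):
    k,d=K(c);T=np.linalg.inv(c2w(c));rv=R.from_matrix(T[:3,:3]).as_rotvec()
    return cv2.projectPoints(np.array(P,float).reshape(-1,1,3),rv,T[:3,3],k,d)[0][:,0]
def snap(n,f=None):
    from rig import manip
    p=manip.get_position();r=manip.get_ee_rot();c=manip.camera(n);c['p']=p;c['r']=r
    if f: cv2.imwrite(f"pics/{f}.png",c["image"][:,:,::-1]);pickle.dump(c,open(f"pics/{f}.pkl","wb"))
    return c
def load(f): return pickle.load(open(f"pics/{f}.pkl","rb"))
def down(yaw):  # tool x down, tool z (opposite camera side) horizontally along yaw
    x=np.array([0,0,-1.]);z=np.array([np.cos(yaw),np.sin(yaw),0]);y=np.cross(z,x)
    return R.from_matrix(np.c_[x,y,z]).as_rotvec()
E
python3 - <<'E'
from h import *
d=pickle.load(open("c0.pkl","rb"));s=d['scene'];e=d['side']
for n in d: pickle.dump(d[n],open(f"pics/{n}0.pkl","wb"))
np.set_printoptions(precision=4,suppress=True)
print('frontjar base',onz(s,(316,254),0),'top',onz(s,(316,228),.12), onz(s,(316,228),.075), onz(e,(323,277),0))
print('jar2 base',onz(s,(277,328),0),'top',onz(s,(275,311),.075),onz(s,(275,311),.12))
print('ring',onz(s,(197,288),.01),'plate',onz(s,(240,252),.04))
print('strainer',onz(s,(400,188),.045), onz(e,(372,355),.045))
for n,c,(x0,y0,x1,y1),k in [('a',s,(170,220,330,340),5),('b',s,(330,160,450,290),5),('c',e,(230,170,410,400),3),]:
    cv2.imwrite(f'pics/cr_{n}.png',cv2.resize(c['image'][y0:y1,x0:x1,::-1],None,fx=k,fy=k,interpolation=cv2.INTER_CUBIC)[:600,:800])
E
```

```text
frontjar base [0.5521 0.0216 0.    ] top [0.5387 0.025  0.12  ] [0.5113 0.0362 0.075 ] [0.5423 0.0174 0.    ]
jar2 base [ 0.7371 -0.1648  0.    ] top [ 0.7206 -0.1612  0.075 ] [ 0.7414 -0.166   0.12  ]
ring [ 0.5446 -0.3416  0.01  ] plate [ 0.4906 -0.1921  0.04  ]
strainer [0.4449 0.3439 0.045 ] [0.4407 0.3273 0.045 ]
```

View pics/cr_a.png

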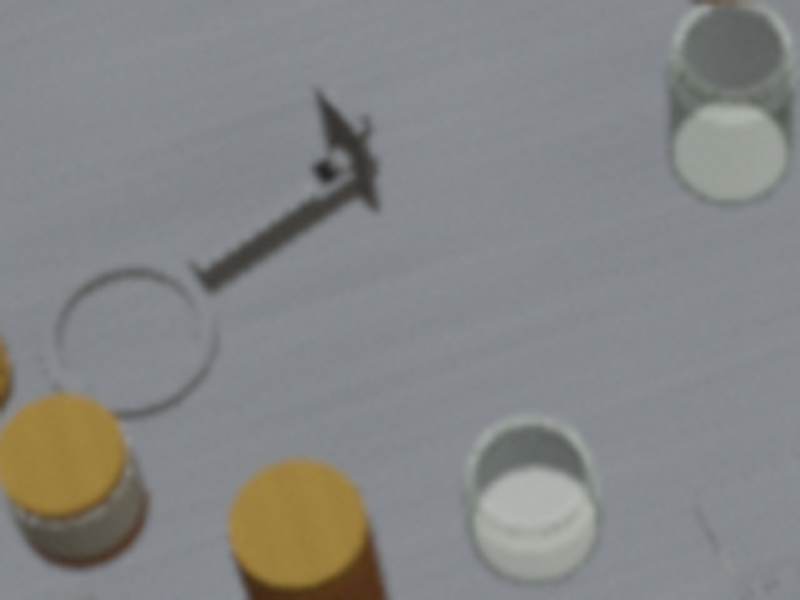

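View pics/cr_b.png

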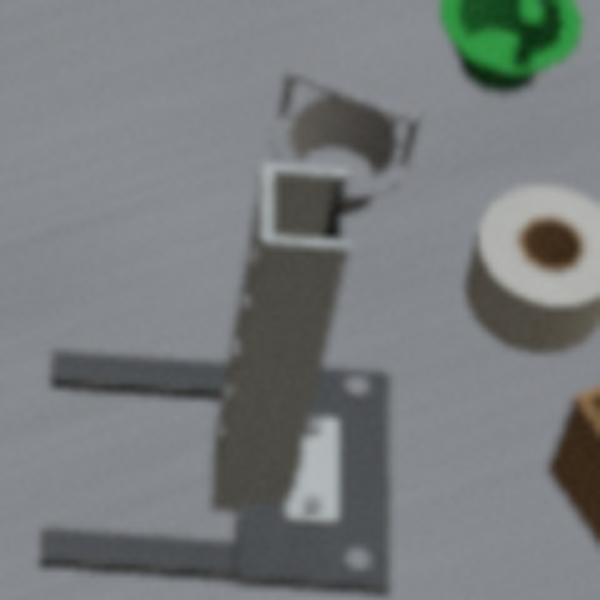

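View pics/cr_c.png

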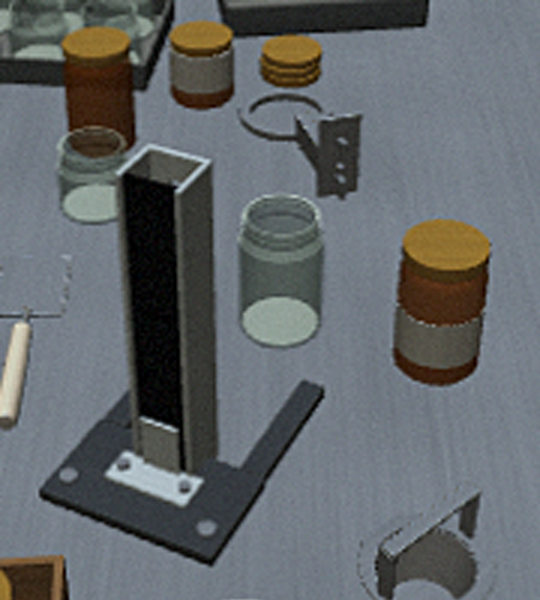

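The front jar's base and its 120 mm top agree (about 0.545, 0.02), so it is the tall one and the lower tab goes in the 179 mm slot. The other jar fits 75 mm. Candidates, by scene pixel:

- **Strainer:** steel (400,188) or green (432,162). I choose the steel one.
- **Ring arm:** only (197,288) to (240,250).
- **Front jar:** (316,240) or (276,320). I choose (316,240).

Close wrist views of the ring arm, stand and strainer come next.

```bash
python3 - <<'E'
from h import *
from rig import manip
np.set_printoptions(precision=4,suppress=True)
s=load('scene0')
P=[onz(s,(330+x/5,160+y/5),.275) for x,y in [(264,167),(252,243),(347,165),(346,246)]]
print(np.array(P))
Q=[onz(s,(330+x/5,160+y/5),.012) for x,y in [(52,350),(235,370),(42,530),(238,548),(388,375),(388,592)]]
print(np.array(Q))
# views
def view(target,yaw,h,f):
    # place TCP so camera boresight hits target
    x=np.array([0,0,-1.]);z=np.array([np.cos(yaw),np.sin(yaw),0])
    T=np.eye(4);T[:3,:3]=R.from_rotvec(down(yaw)).as_matrix();m=T@s_m
    o=m[:3,3];v=m[:3,2]
    # camera height h above target
    cam=np.array(target)-v*(h/-v[2])
    p=cam-o
    try:
        q=manip.solve_ik(p,down(yaw)); print(f,p,q)
        if q is None: return
        manip.move_to(p,down(yaw)); manip.hold(.3); snap('wrist',f)
    except manip.IKError as ex: print(f,'IK',ex)
s_m=load('wrist0')['mount']
yawA=np.arctan2(-.1921+.3416,.4906-.5446)
print('yawA',yawA)
view((.525,-.28,.02),yawA,.30,'w_arm')
print(manip.get_time())
E
```

```text
[[0.5934 0.1884 0.275 ]
 [0.6354 0.1623 0.275 ]
 [0.6073 0.23   0.275 ]
 [0.654  0.207  0.275 ]]
[[0.5055 0.1186 0.012 ]
 [0.5577 0.2171 0.012 ]
 [0.6197 0.0655 0.012 ]
 [0.6711 0.1681 0.012 ]
 [0.5938 0.3032 0.012 ]
 [0.7288 0.238  0.012 ]]
yawA 1.917417374003144
w_arm [ 0.531  -0.2965  0.199 ] [-0.5288  0.4636  1.7079 -0.      0.9701  2.2662]
2.4667
```

View pics/w_arm.png

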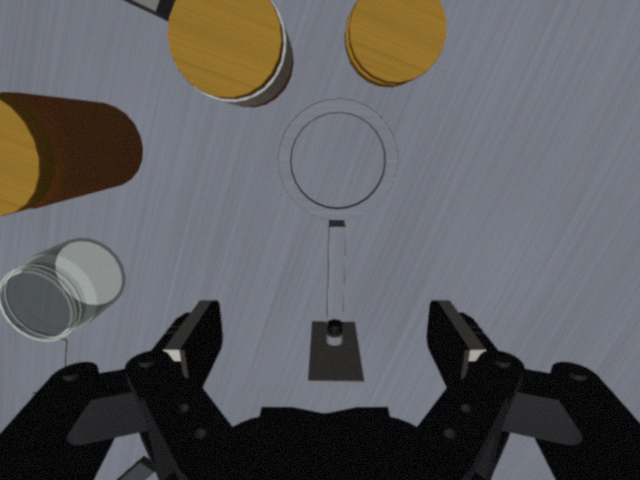

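Wrist view: the ring arm lies with its ring centred at about (338,159) and the bar at x 328–345. The knob is at (335,328), and the plate's front face has its top edge at (310–363,380). The lids and honey jar near the ring stay clear of the bar.

I'll refine these numbers and look at the stand and strainer.

```bash
cat > m1.py <<'E'
from h import *
np.set_printoptions(precision=4,suppress=True)
c=load('w_arm');g=cv2.cvtColor(c['image'],cv2.COLOR_RGB2GRAY)
C=onz(c,(338.5,159.5),.010)
for a in [(278,159),(398.5,159),(338,98),(338,220)]: print('r',np.linalg.norm(onz(c,a,.01)-C))
print('C',C)
T=[onz(c,p,.092) for p in [(309,380.5),(364,380.5)]];print('plate top',T,np.linalg.norm(T[0]-T[1]))
m=(T[0]+T[1])/2;d=(m-C)[:2];print('dist',np.linalg.norm(d),'yaw',np.arctan2(d[1],d[0]))
B=[(onz(c,(328,y),.034)+onz(c,(345,y),.034))/2 for y in (230,250,270,290,310)]
print(np.array(B)); 
for y in (230,310): print('w',np.linalg.norm(onz(c,(328,y),.034)-onz(c,(345,y),.034)))
for y in (232,260,290,312): print(y,g[y,318:356])
x0,y0,x1,y1=260,80,420,400
cv2.imwrite('pics/cr_d.png',cv2.resize(c['image'][200:400,260:420,::-1],None,fx=3,fy=3,interpolation=cv2.INTER_CUBIC))
E
python3 m1.py
```

```text
r 0.05198782914137659
r 0.05167052745892799
r 0.049867693002839594
r 0.05346802329745754
C [ 0.5364 -0.3497  0.01  ]
plate top [array([ 0.5043, -0.1902,  0.092 ]), array([ 0.4643, -0.2046,  0.092 ])] 0.04256688174232355
dist 0.16098057036627283 yaw 1.9000341161153078
[[ 0.5191 -0.2962  0.034 ]
 [ 0.5129 -0.2796  0.034 ]
 [ 0.5065 -0.2625  0.034 ]
 [ 0.4999 -0.2447  0.034 ]
 [ 0.493  -0.2262  0.034 ]]
w 0.014248946520708716
w 0.015322336545713406
232 [123 124 124 117 121 122 121 123 121 117 104 105 119 121 124 121 123 123
 119 124 121 117 120 115 117 119 121 120 124 122 123 120 123 120 119 119
 118 120]
260 [122 123 120 122 121 120 121 118 117 105  98 114 124 123 125 124 122 119
 122 121 121 121 119 120 117 117 120 123 119 118 122 119 124 116 119 115
 119 121]
290 [122 121 123 119 121 120 120 117 111 109 122 123 126 126 124 125 121 121
 121 120 120 118 120 117 119 118 121 121 117 118 122 121 121 121 120 120
 121 118]
312 [121 120 123 121 120 121 119 114 105  95 114 127 123 124 123 122 123 121
 122 122 123 123 122 123 121 112 116 121 120 117 120 118 120 119 120 116
 117 118]
```

```bash
cat > look.py <<'E'
from h import *
from rig import manip
def pose(target,yaw,h):
    T=np.eye(4);T[:3,:3]=R.from_rotvec(down(yaw)).as_matrix();m=T@load('wrist0')['mount']
    v=m[:3,2];return np.array(target)-v*(h/-v[2])-m[:3,3]
def view(target,yaw,h,f):
    p=pose(target,yaw,h);q=manip.solve_ik(p,down(yaw));print(f,p,q)
    if q is None:return
    manip.move_to(p,down(yaw));manip.hold(.3);return snap('wrist',f)
E
python3 - <<'E'
from look import *
np.set_printoptions(precision=4,suppress=True)
view((.58,.12,.15),1.11+np.pi,.40,'w_stand')
view((.44,.335,.05),1.11+np.pi,.33,'w_str')
print(manip.get_time())
E
```

```text
w_stand [0.6013 0.163  0.429 ] [ 0.2456  0.2771  1.4371 -0.      1.4274  0.7064]
w_str [0.4518 0.3589 0.259 ] [ 0.6506  0.3465  1.7333 -0.      1.0618  1.1114]
6.1917
```

View pics/w_stand.png

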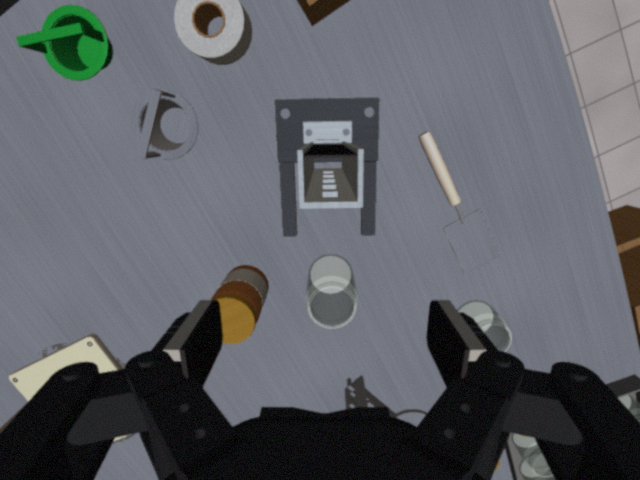

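View pics/w_str.png

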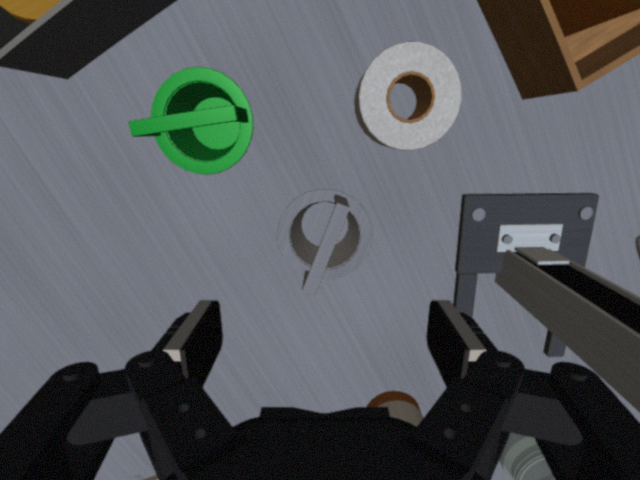

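View pics/cr_d.png

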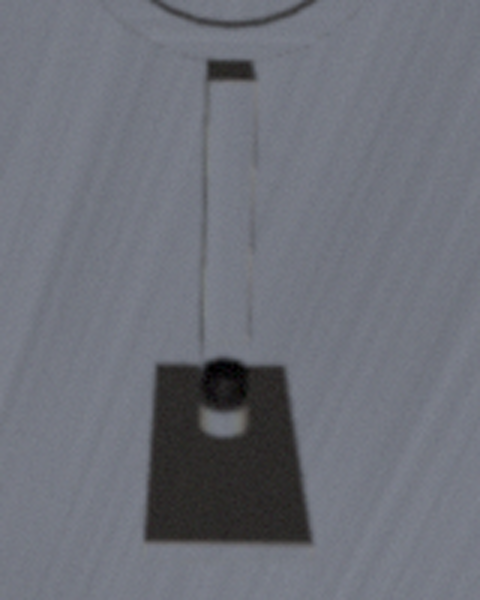

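w_stand: upright's top rim spans about (299–363, 150–208), its foot and toes lie symmetrically around it, and the tall jar is at (331,290). w_str: strainer at about (325,235) with its strap running (340,200) to (312,290); the green one is at (203,120). I'll crop both for precise corners.

```bash
python3 - <<'E'
from h import *
a=load('w_stand')['image'];b=load('w_str')['image']
cv2.imwrite('pics/cr_e.png',cv2.resize(a[90:240,260:400,::-1],None,fx=4,fy=4,interpolation=cv2.INTER_CUBIC))
cv2.imwrite('pics/cr_f.png',cv2.resize(b[180:300,265:385,::-1],None,fx=5,fy=5,interpolation=cv2.INTER_CUBIC))
E
```

```text
(no output)
```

View pics/cr_e.png

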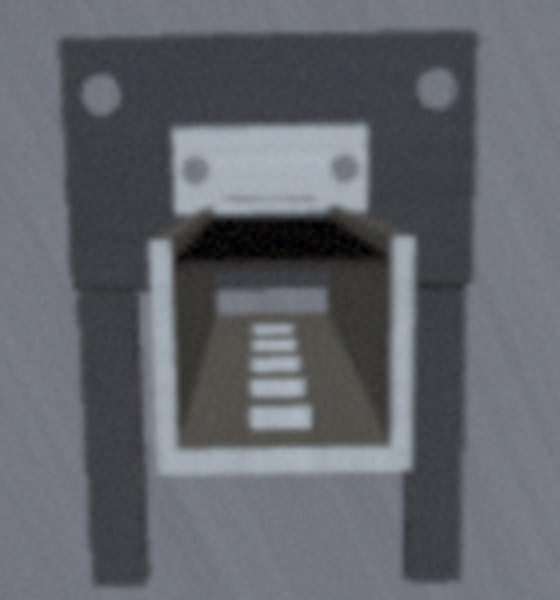

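View pics/cr_f.png

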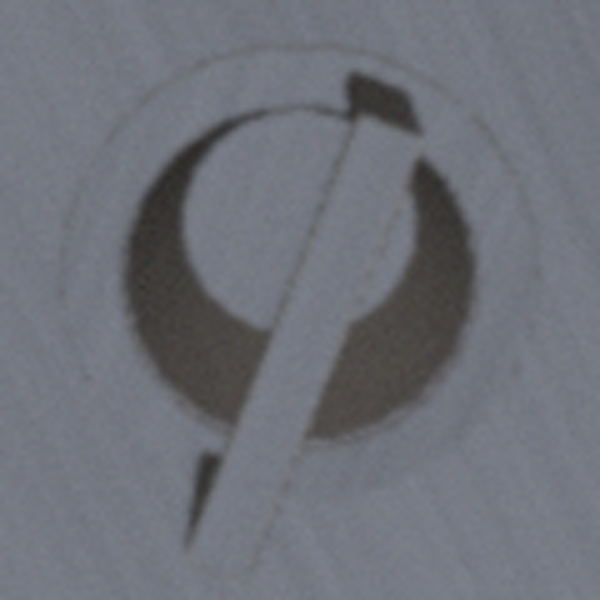

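```bash
cat > m2.py <<'E'
from h import *
np.set_printoptions(precision=4,suppress=True)
c=load('w_stand')
f=lambda x,y,k,ox,oy:((x+.5)/k-.5+ox,(y+.5)/k-.5+oy)
P=np.array([onz(c,f(x,y,4,260,90),.275) for x,y in [(157,474),(412,471),(148,238),(416,236)]])
print(P, 'w',np.linalg.norm(P[0]-P[1]),np.linalg.norm(P[2]-P[3]),'d',np.linalg.norm(P[0]-P[2]),np.linalg.norm(P[1]-P[3]))
e=P[1]-P[0];yF=np.arctan2(e[1],e[0])+np.pi/2;e=P[3]-P[2];yR=np.arctan2(e[1],e[0])+np.pi/2
e=(P[2]+P[3]-P[0]-P[1])/2;print('yaw',yF,yR,np.arctan2(e[1],e[0]))
print('face mid',(P[0]+P[1])/2, 'from rear', (P[2]+P[3])/2-.045*np.array([np.cos(1.12),np.sin(1.12),0]))
Q=np.array([onz(c,f(x,y,4,260,90),.012) for x,y in [(62,37),(475,33),(94,584),(149,583),(405,578),(460,578),(78,290),(464,284)]])
e=Q[1]-Q[0];print('foot rear yaw',np.arctan2(e[1],e[0])+np.pi/2,np.linalg.norm(e))
tm=(Q[2]+Q[3]+Q[4]+Q[5])/4; rm=(Q[0]+Q[1])/2
e=rm-tm;print('foot axis',np.arctan2(e[1],e[0]),np.linalg.norm(e),'toe mid',tm,'rear mid',rm)
e=(Q[4]+Q[5]-Q[2]-Q[3])/2; print('toe tips yaw',np.arctan2(e[1],e[0])+np.pi/2,'toe front ->face', tm+.1*np.array([np.cos(1.11),np.sin(1.11),0]))
print('jar', onz(c,(331,272),.0),onz(c,(331.5,302),.12))
c=load('w_str')
S=np.array([onz(c,f(x,y,5,265,180),.094) for x,y in [(355,112),(428,138),(187,548),(258,572)]])
print('strap',S,np.linalg.norm(S[0]-S[1]),np.linalg.norm(S[0]-S[2]),'mid',S.mean(0))
e=(S[0]+S[1]-S[2]-S[3]);print('yaw',np.arctan2(e[1],e[0]))
r=[onz(c,f(x,y,5,265,180),.048) for x,y in [(62,270),(540,270),(300,43)]];print('rim',r,(r[0]+r[1])/2,np.linalg.norm(r[0]-r[1]))
s=load('scene0');e=load('side0')
print('strap scene',onz(s,(330+350/5,160+100/5),.092))
E
python3 m2.py
```

```text
[[0.5903 0.186  0.275 ]
 [0.6357 0.1642 0.275 ]
 [0.6098 0.2271 0.275 ]
 [0.6553 0.2049 0.275 ]] w 0.05039962831484939 0.050622444366235274 d 0.04546078956901983 0.04522700285540956
yaw 1.1221827354920428 1.1175776318134232 1.1251865393190925
face mid [0.613  0.1751 0.275 ] from rear [0.6129 0.1755 0.275 ]
foot rear yaw 1.1191801663018417 0.14751216966216452
foot axis 1.1282473312309267 0.20303852876958509 toe mid [0.5708 0.086  0.012 ] rear mid [0.6578 0.2694 0.012 ]
toe tips yaw 1.128541329988219 toe front ->face [0.6153 0.1755 0.012 ]
jar [0.5441 0.0231 0.    ] [0.5453 0.0287 0.12  ]
strap [[0.4691 0.3714 0.094 ]
 [0.478  0.3622 0.094 ]
 [0.4084 0.3144 0.094 ]
 [0.4176 0.3047 0.094 ]] 0.012825043635511853 0.08331826362387902 mid [0.4433 0.3382 0.094 ]
yaw 0.7573468739455448
rim [array([0.4016, 0.3603, 0.048 ]), array([0.4853, 0.3187, 0.048 ]), array([0.463 , 0.3794, 0.048 ])] [0.4434 0.3395 0.048 ] 0.09349502492964915
strap scene [0.4473 0.3358 0.092 ]
```

The measurements agree with the stated sizes:

| Item | Result | Check |
|---|---|---|
| Stand face mid | (0.613, 0.175), yaw 1.122 | width 50.4 mm, depth 45.3 mm |
| Tall jar | near the predicted (0.5415, 0.0265) | 165 mm in front of the face |
| Arm | ring centre to plate front 161 mm | 159 expected |
| Strainer strap | (0.443, 0.338), yaw 0.757 | 83 × 12.8 mm |

Grasping the arm now.

```bash
python3 - <<'E'
from look import *
np.set_printoptions(precision=4,suppress=True)
p=manip.get_position();manip.servo_line(p+[0,0,.17],rate=.25)
y=1.91;u=np.array([np.cos(y),np.sin(y),0])
g=np.array([.4821,-.1928,0])-.085*u
o=down(y+np.pi)
manip.move_to(g+[0,0,.20],o)
manip.command_gripper(.05,100)
manip.servo_line(g+[0,0,.08],o,rate=.15)
manip.hold(.2);snap('wrist','w_pre');print(manip.get_contact_force())
manip.servo_line(g+[0,0,.030],o,rate=.08);manip.hold(.2);print(manip.get_position(),g,manip.get_contact_force(),manip.get_time())
E
```

```text
[ 0.0035 -0.6405  1.6258]
[ 0.5107 -0.2732  0.0305] [ 0.5104 -0.273   0.    ] [-0.7354  0.3177  0.3093] 12.0417
```

View pics/w_pre.png

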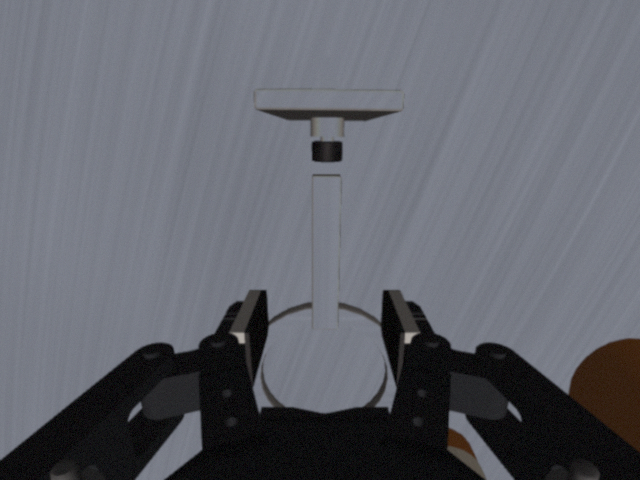

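The bar (x 312–340) runs straight between the jaws (266 and 383), with the plate square at the far end (255–403, 100). Closing and lifting.

```bash
python3 - <<'E'
from look import *
np.set_printoptions(precision=4,suppress=True)
manip.command_gripper(0.0,100);print(manip.get_width(),manip.get_contact_force())
p=manip.get_position();print(p)
manip.servo_line(p+[0,0,.10],rate=.12);print(manip.get_contact_force(),manip.get_width())
snap('wrist','w_lift')
manip.servo_line(p+[0,0,.37],rate=.25)
y=1.122;u=np.array([np.cos(y),np.sin(y),0])
g=np.array([.6130,.1752,0])-(.085+.045)*u
manip.move_to(g+[0,0,.40],down(y+np.pi));manip.hold(.2)
manip.servo_line(g+[0,0,.211+.0],down(y+np.pi),rate=.15);manip.hold(.3)
snap('side','s_pre');snap('wrist','w_pre2');snap('scene','sc_pre');print(manip.get_position(),manip.get_contact_force(),manip.get_time())
E
```

```text
0.011995060525399358 [-0.1426  0.4645  6.234 ]
[ 0.5107 -0.2731  0.0306]
[ 0.4319 -0.0752 -5.7811] 0.012424728582945343
[0.5566 0.0581 0.2112] [-0.6438  0.1241 -4.3053] 18.0667
```

View pics/w_pre2.png

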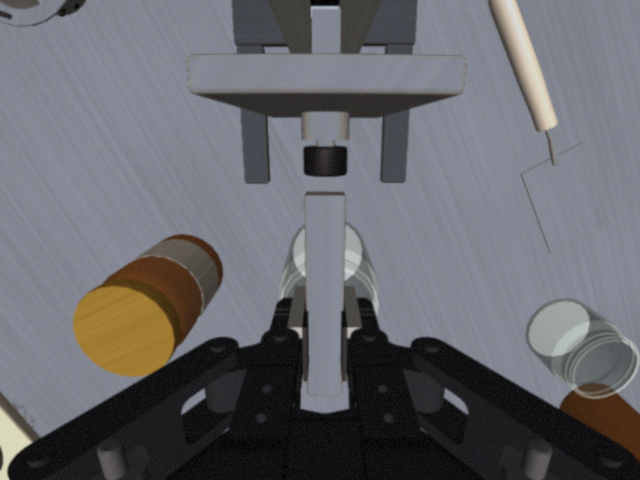

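View pics/s_pre.png

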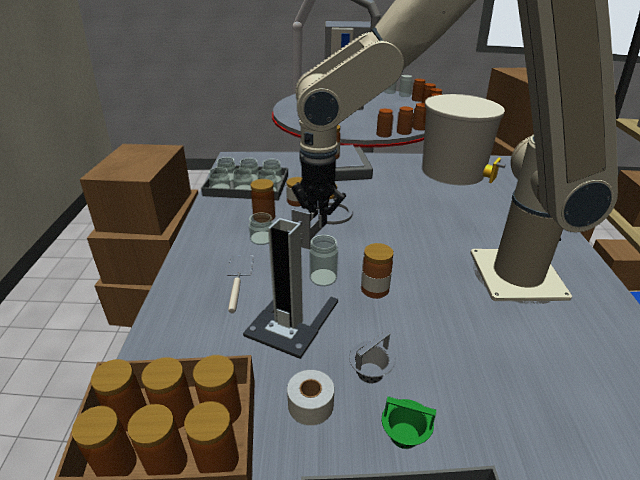

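View pics/sc_pre.png

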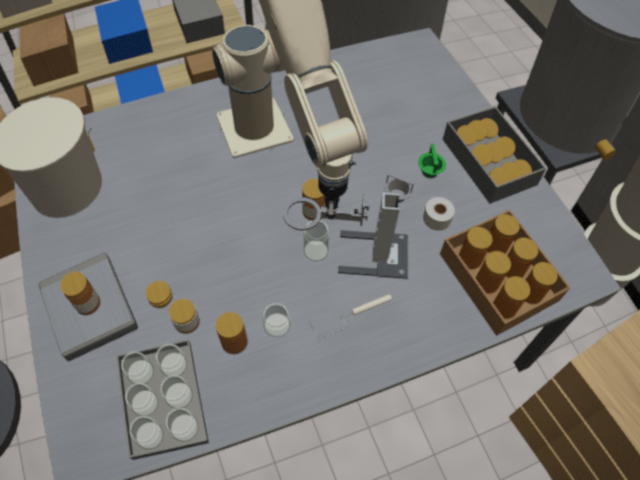

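The arm is held and square: plate top (188–466) is centred in the wrist view on x≈327 and the upright's channel sits on x≈326. In the scene view the ring shows at (302,213). I'll check the held height and pitch from these.

```bash
python3 - <<'E'
from look import *
np.set_printoptions(precision=4,suppress=True)
y=1.122;u=np.array([np.cos(y),np.sin(y),0]);v=np.array([-u[1],u[0],0]);f=np.array([.613,.1752,0])
c=load('w_pre2')
for z in (.268,.273,.278):
    L,Rr=onz(c,(188,93),z),onz(c,(466,93),z);m=(L+Rr)/2-f
    L2,R2=onz(c,(190,54.5),z),onz(c,(465,54.5),z);m2=(L2+R2)/2-f
    print(z,'front w',np.linalg.norm(L-Rr),m@u,m@v,'rear',np.linalg.norm(L2-R2),m2@u,m2@v)
for z in (.181,.191,.201):
    P=onz(load('sc_pre'),(302,213.5),z)-f;print('ring',z,P@u,P@v)
for n in('s_pre','sc_pre'):
    im=load(n)['image'];b=(270,190,370,290) if n=='s_pre' else (275,160,415,260)
    cv2.imwrite(f'pics/cr_{n}.png',cv2.resize(im[b[1]:b[3],b[0]:b[2],::-1],None,fx=5,fy=5,interpolation=cv2.INTER_CUBIC))
E
```

```text
0.268 front w 0.04764186890911205 -0.04942205007068549 -0.00035037024360014317 rear 0.04598877574340406 -0.04332713761374351 -0.0004194878596310037
0.273 front w 0.04393723865234317 -0.04994289324426229 -0.0003149468711497258 rear 0.042412689960207826 -0.044321920991962964 -0.0003786899034901339
0.278 front w 0.040232608395574396 -0.05046373641783914 -0.0002795234986992078 rear 0.038836604177011694 -0.04531670437018248 -0.00033789194734917897
ring 0.181 -0.2070395603161013 0.005441691633492213
ring 0.191 -0.20630170260307715 -0.0014698700515917346
ring 0.201 -0.20556384489005303 -0.008381431736675693
```

View pics/cr_s_pre.png

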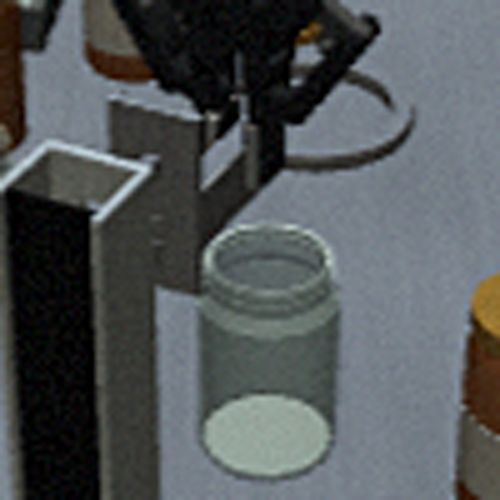

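View pics/cr_sc_pre.png

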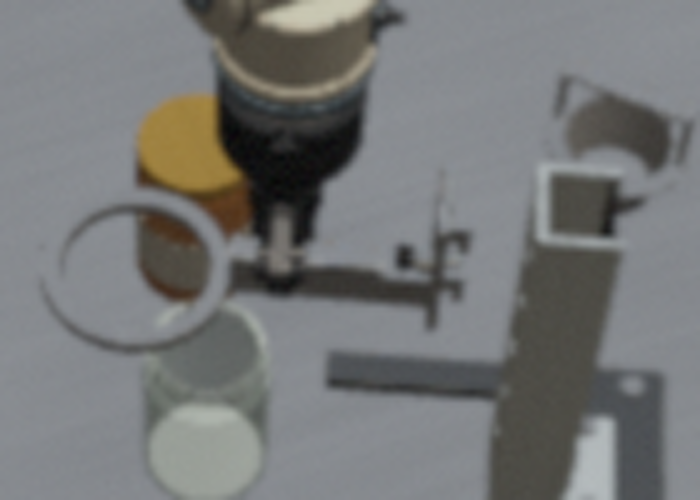

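All nominal: plate top z ≈0.273, rear face 44.5 mm from the upright, lateral offset under 0.5 mm, ring level. Inserting in steps with force watch.

```bash
python3 - <<'E'
from look import *
np.set_printoptions(precision=4,suppress=True)
y=1.122;u=np.array([np.cos(y),np.sin(y),0]);f=np.array([.613,.1752,0])
p0=manip.get_position().copy();o=down(y+np.pi);f0=manip.get_contact_force()
g=f-.13*u+[0,0,.211]
def go(d):
    manip.servo_line(g+u*d,o,rate=.05);manip.hold(.1)
    F=manip.get_contact_force()-f0;print(d,round(float((manip.get_position()-g)@u),4),'Fu',round(float(F@u),2),F)
    return F@u
go(.030);d=.030
while d<.052:
    d+=.003
    if go(d)<-9: break
snap('wrist','w_in');snap('scene','sc_in');print(manip.get_time(),manip.get_width())
E
```

```text
0.03 0.0298 Fu -0.32 [ 0.7184 -0.6991 -0.3507]
0.033 0.033 Fu 0.13 [ 0.8732 -0.272  -1.4515]
0.036000000000000004 0.0357 Fu -2.38 [-0.3295 -2.4838 -0.5941]
0.03900000000000001 0.0388 Fu -3.04 [-0.8985 -2.9382 -1.465 ]
0.04200000000000001 0.0418 Fu -4.96 [-1.1747 -4.9433 -0.5696]
0.04500000000000001 0.0442 Fu -8.11 [-2.7484 -7.6827  0.0503]
0.048000000000000015 0.0444 Fu -20.84 [ -7.1832 -19.6761   3.6234]
21.1167 0.012381080331181299
```

View pics/w_in.png

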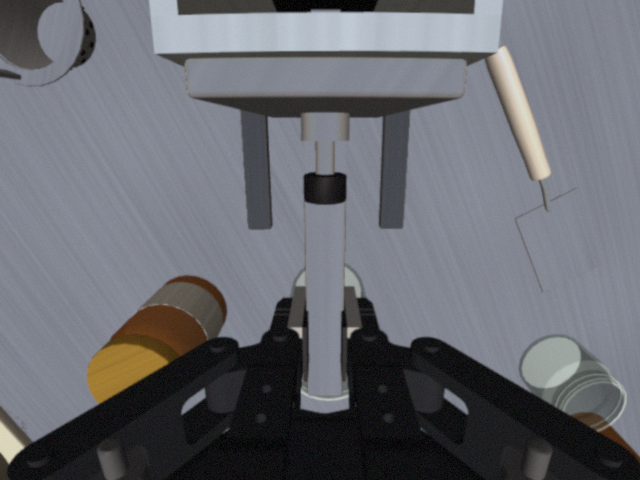

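Plate meets the face at 44.3 mm. The pin started being pushed at about 35.5 mm and the knob came forward to (325,188), so the tabs are in. I'll relax the push and press down.

```bash
python3 - <<'E'
from look import *
np.set_printoptions(precision=4,suppress=True)
y=1.122;u=np.array([np.cos(y),np.sin(y),0]);f=np.array([.613,.1752,0])
o=down(y+np.pi);g=f-.13*u+[0,0,.211]
def go(d,dz):
    manip.servo_line(g+u*d+[0,0,-dz],o,rate=.04);manip.hold(.1)
    F=manip.get_contact_force();p=manip.get_position()-g
    print(dz,round(float(p@u),4),round(float(p[2]),4),'Fu',round(float(F@u),2),'Fz',round(float(F[2]),2));return F
go(.0448,0)
dz=0
while dz<.018:
    dz+=.002
    F=go(.0448,dz)
    if F[2]>25: break
c=snap('wrist','w_dn');snap('side','s_dn');print(manip.get_time(),manip.get_width())
E
```

```text
0 0.0442 -0.0001 Fu -6.74 Fz -5.33
0.002 0.0442 -0.0023 Fu -6.84 Fz -6.27
0.004 0.0442 -0.0043 Fu -5.91 Fz -5.54
0.006 0.0442 -0.0061 Fu -5.85 Fz -4.3
0.008 0.0438 -0.0088 Fu -6.82 Fz -9.66
0.01 0.0443 -0.0103 Fu -6.24 Fz -7.13
0.012 0.0443 -0.012 Fu -6.64 Fz -4.6
0.014 0.0443 -0.0136 Fu -7.62 Fz -1.29
0.016 0.0442 -0.0147 Fu -10.93 Fz 5.36
0.018000000000000002 0.0438 -0.0163 Fu -14.68 Fz 8.86
24.7167 0.012065378028969542
```

View pics/w_dn.png

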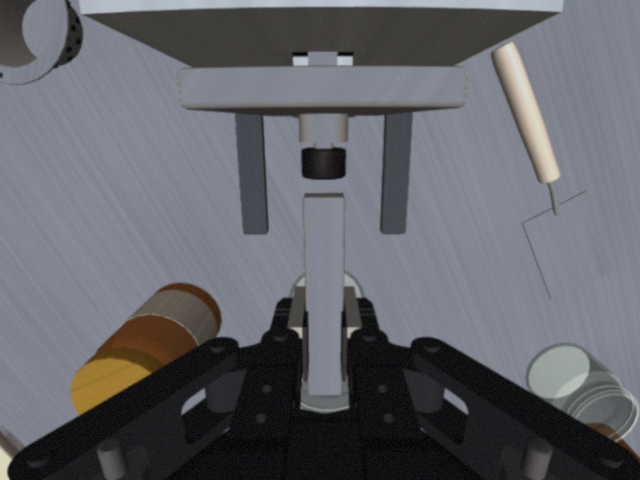

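The pin has snapped out (knob back at (323,162), as before insertion) and the arm bottomed at about −14.5 mm. Relax, release, withdraw and check.

```bash
python3 - <<'E'
from look import *
np.set_printoptions(precision=4,suppress=True)
y=1.122;u=np.array([np.cos(y),np.sin(y),0]);f=np.array([.613,.1752,0])
o=down(y+np.pi);g=f-.13*u+[0,0,.211]
manip.servo_line(g+u*.0440+[0,0,-.015],o,rate=.04)
manip.command_gripper(.045,100);manip.hold(.1)
p=manip.get_position();manip.servo_line(p+[0,0,.06],o,rate=.15)
manip.servo_line(p+[0,0,.22],o,rate=.25);manip.hold(.4)
snap('wrist','w_out');snap('side','s_out');snap('scene','sc_out');print(manip.get_position(),manip.get_contact_force(),manip.get_time())
for n,b in(('s_out',(260,190,380,300)),('sc_out',(275,160,415,270))):
    im=load(n)['image']
    cv2.imwrite(f'pics/cr_{n}.png',cv2.resize(im[b[1]:b[3],b[0]:b[2],::-1],None,fx=5,fy=5,interpolation=cv2.INTER_CUBIC))
E
```

```text
[0.5759 0.0979 0.416 ] [-0.1112 -0.7538 -0.2368] 27.375
```

View pics/w_out.png

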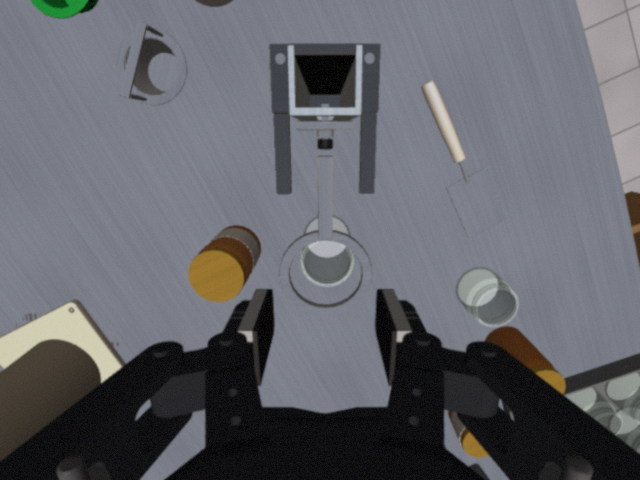

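View pics/cr_s_out.png

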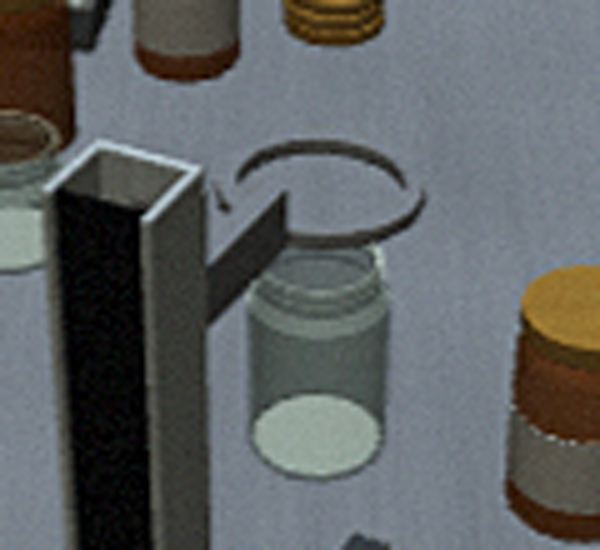

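View pics/cr_sc_out.png

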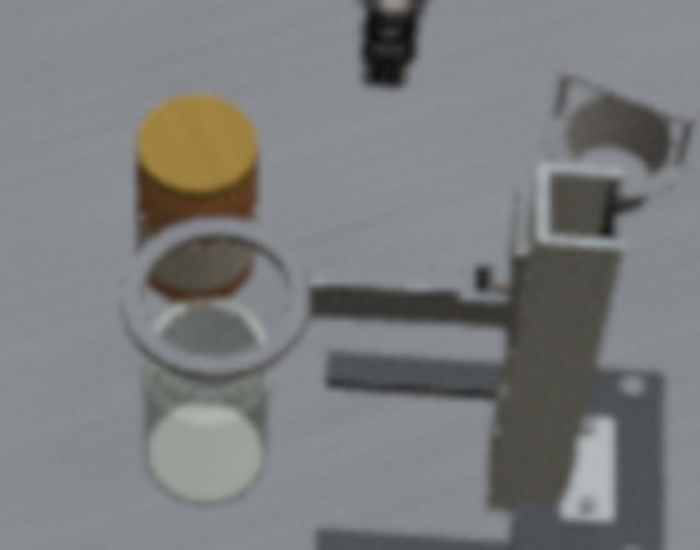

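The arm hangs square in the upright, the ring sits over the tall jar, and the knob is out. I'll triangulate the ring to confirm its height.

```bash
python3 - <<'E'
from look import *
np.set_printoptions(precision=4,suppress=True)
y=1.122;u=np.array([np.cos(y),np.sin(y),0]);v=np.array([-u[1],u[0],0]);f=np.array([.613,.1752,0])
s,e,w=load('sc_out'),load('s_out'),load('w_out')
P,err=tri(s,(275+216.5/5-.4,160+294/5-.4),e,(260+329/5-.4,190+190/5-.4));print(P,err,(P-f)@u,(P-f)@v)
P,err=tri(s,(275+216.5/5-.4,160+294/5-.4),w,(325.5,268));print(P,err,(P-f)@u,(P-f)@v)
im=w['image'];cv2.imwrite('pics/cr_wo.png',cv2.resize(im[90:315,250:400,::-1],None,fx=2.66,fy=2.66,interpolation=cv2.INTER_CUBIC))
cv2.imwrite('pics/cr_wo2.png',cv2.resize(im[220:315,270:380,::-1],None,fx=6,fy=6,interpolation=cv2.INTER_CUBIC))
E
```

```text
[0.5385 0.0299 0.1655] 0.0005848105115558281 -0.1632466141567055 0.004075277079351887
[0.543  0.0308 0.1676] 0.00587640335276392 -0.1604794159496811 0.0004434347595292213
```

View pics/cr_wo2.png

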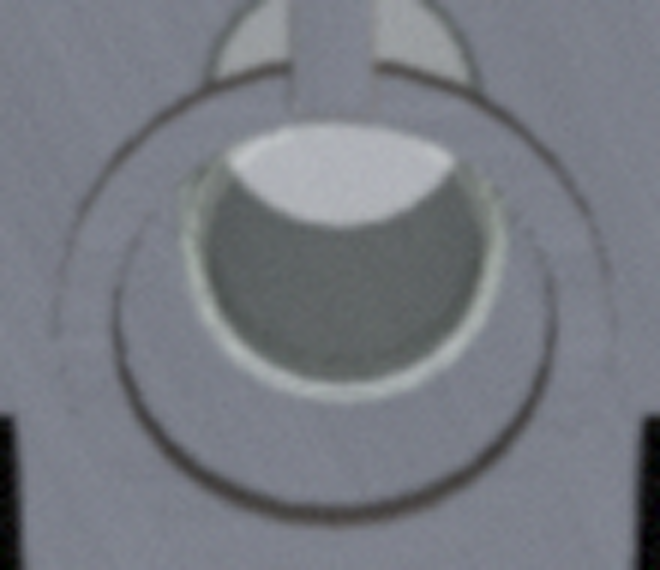

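```bash
python3 - <<'E'
from look import *
np.set_printoptions(precision=4,suppress=True)
y=1.122;u=np.array([np.cos(y),np.sin(y),0]);v=np.array([-u[1],u[0],0]);f=np.array([.613,.1752,0])
w=load('w_out')
F=lambda x,y:((x+.5)/6-.5+270,(y+.5)/6-.5+220)
for z in (.165,.170,.177):
    a=[onz(w,F(*p),z)-f for p in [(334,525),(334,72),(113,325),(557,325)]]
    print(z,'bot->c',a[0]@u+.041,'top->c',a[1]@u-.052,'lat',(a[2]+a[3])@v/2,'D',np.linalg.norm(a[2]-a[3]))
E
```

```text
0.165 bot->c -0.16661423051841628 top->c -0.1681227922525309 lat -0.0007526184038836409 D 0.08374425549351965
0.17 bot->c -0.16397940114543158 top->c -0.16671973276858917 lat -0.0007414818379655298 D 0.08261678767519262
0.177 bot->c -0.16029064002325297 top->c -0.16475544949107082 lat -0.0007258906456801431 D 0.08103833272953474
```

Ring centre is 165 mm out, lateral offset under 1 mm, z≈0.170. That matches the 179 mm slot with the forward lean. Now the strainer.

```bash
python3 - <<'E'
from look import *
np.set_printoptions(precision=4,suppress=True)
o=down(.757+np.pi);g=np.array([.4433,.3383,0])
manip.move_to(g+[0,0,.40],o);manip.command_gripper(.045,40)
manip.servo_line(g+[0,0,.17],o,rate=.25);manip.hold(.3)
snap('wrist','w_sp');print(manip.get_position(),manip.get_time())
E
```

```text
[0.4436 0.3385 0.1707] 30.075
```

View pics/w_sp.png

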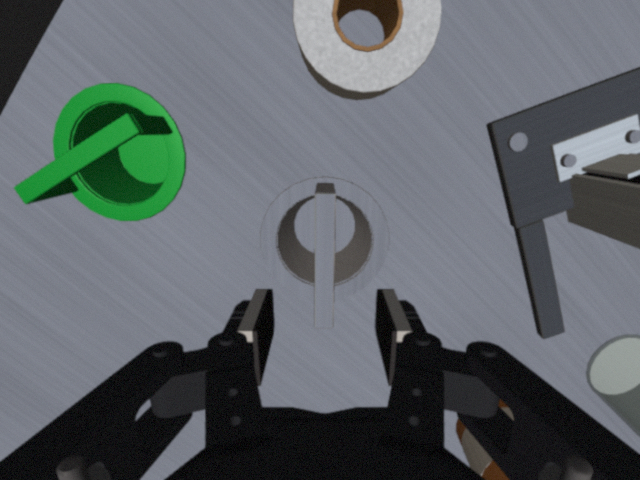

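The strap (x≈315–334, y 193–328) is aligned and centred between the jaws. Re-measuring its middle, then grasp and lift.

```bash
python3 - <<'E'
from look import *
np.set_printoptions(precision=4,suppress=True)
c=load('w_sp');a=onz(c,(325,193),.094);b=onz(c,(324.5,328),.094);m=(a+b)/2
g=np.array([m[0],m[1],0]);print(m,np.linalg.norm(a-b))
assert np.linalg.norm(m[:2]-[.4433,.3383])<.005
o=down(.757+np.pi)
manip.servo_line(g+[0,0,.094],o,rate=.10);F=manip.get_contact_force();manip.command_gripper(0,40);manip.hold(.1)
print(manip.get_position(),manip.get_width(),F,manip.get_contact_force())
manip.servo_line(g+[0,0,.14],o,rate=.1);print(manip.get_contact_force(),manip.get_width())
manip.servo_line(g+[0,0,.43],o,rate=.3)
y=1.122;u=np.array([np.cos(y),np.sin(y),0]);f=np.array([.613,.1752,0])
t=f-.165*u+.0005*np.array([u[1],-u[0],0])
print('t',t)
manip.move_to(t+[0,0,.43],o);manip.servo_line(t+[0,0,.30],o,rate=.2);manip.hold(.3)
snap('wrist','w_h');snap('side','s_h');snap('scene','sc_h');print(manip.get_position(),manip.get_width(),manip.get_time())
for n,b in(('s_h',(260,150,380,260)),('sc_h',(275,140,415,260))):
    im=load(n)['image'];cv2.imwrite(f'pics/cr_{n}.png',cv2.resize(im[b[1]:b[3],b[0]:b[2],::-1],None,fx=5,fy=5,interpolation=cv2.INTER_CUBIC))
E
```

```text
[0.4423 0.3371 0.094 ] 0.08601764576855542
[0.4426 0.3374 0.0947] 0.010533250645833969 [ 1.0746 -0.7091  0.3595] [-1.5362  0.7989  6.1995]
[ 0.0318  0.5078 -2.5073] 0.010744716806062633
t [0.5419 0.0263 0.    ]
[0.542  0.0263 0.3004] 0.010945107002558819 35.7
```

View pics/w_h.png

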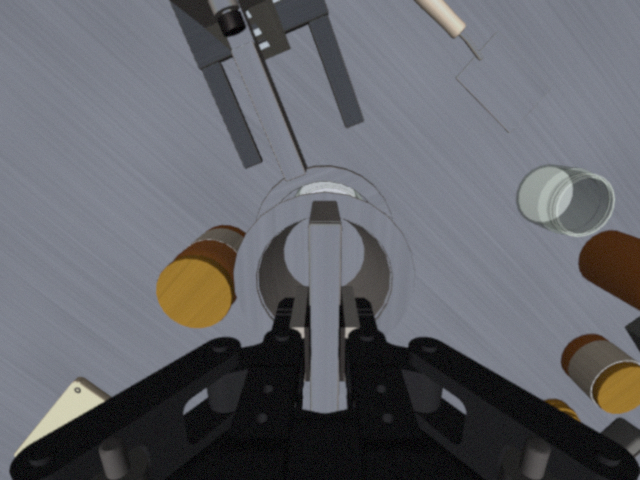

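View pics/cr_s_h.png

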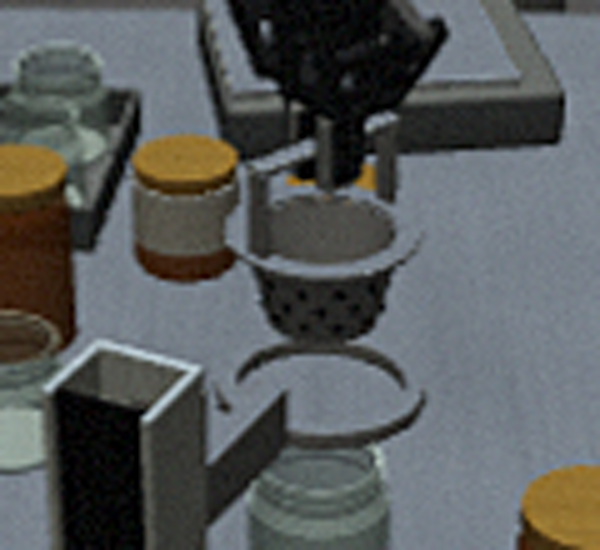

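View pics/cr_sc_h.png

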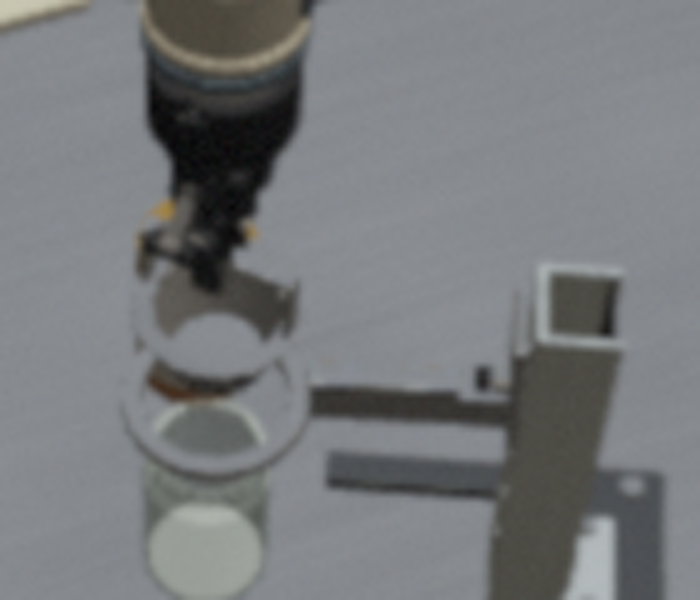

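The strainer hangs level and is lined up over the ring in the side view (rim centred ~x 325, ring ~x 325 of the crop). Lowering with force watch.

```bash
python3 - <<'E'
from look import *
np.set_printoptions(precision=4,suppress=True)
o=down(.757+np.pi);t=np.array([.5419,.0263,0]);f0=manip.get_contact_force()
def go(z,r=.04):
    manip.servo_line(t+[0,0,z],o,rate=r);manip.hold(.05)
    F=manip.get_contact_force()-f0;print(round(z,4),F,round(manip.get_position()[2],4));return F
go(.255,.1);z=.255
while z>.217:
    z-=.004 if z>.229 else .002
    F=go(z)
    if F[2]>2.5 or np.hypot(F[0],F[1])>4: break
snap('wrist','w_s');snap('side','s_s');snap('scene','sc_s');print(manip.get_time())
for n,b in(('s_s',(260,150,380,260)),('sc_s',(275,140,415,260))):
    im=load(n)['image'];cv2.imwrite(f'pics/cr_{n}.png',cv2.resize(im[b[1]:b[3],b[0]:b[2],::-1],None,fx=5,fy=5,interpolation=cv2.INTER_CUBIC))
E
```

```text
0.255 [-0.3262 -1.4353  1.6019] 0.2555
0.251 [-0.3231 -2.4297  1.2689] 0.2512
0.247 [0.3869 0.0943 1.2799] 0.2468
0.243 [ 0.199  -2.15    1.1461] 0.2428
0.239 [ 0.1319 -1.3753  0.3761] 0.2388
0.235 [-0.5156 -1.6947  1.0495] 0.2348
0.231 [ 0.7514 -0.7381  0.3996] 0.2308
0.227 [-0.1318 -0.956   0.4642] 0.2268
0.225 [-0.4813 -2.5555  0.8608] 0.225
0.223 [ 0.3399 -1.1681  1.3325] 0.2229
0.221 [-0.5009 -1.4647  1.989 ] 0.2211
0.219 [-1.5253 -4.16    7.1036] 0.2195
39.8
```

View pics/cr_s_s.png

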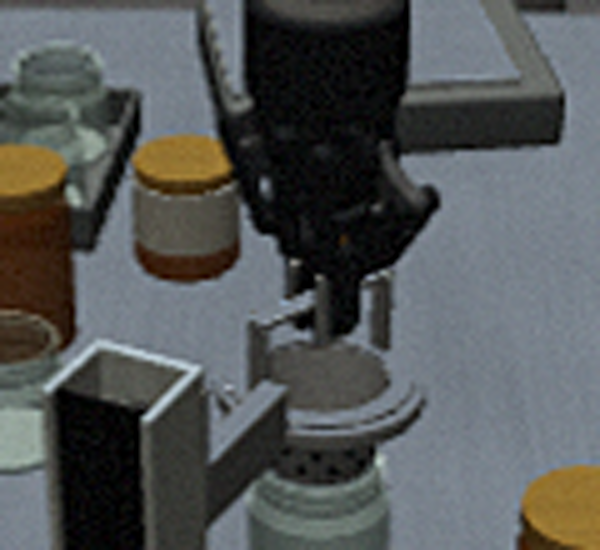

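View pics/cr_sc_s.png

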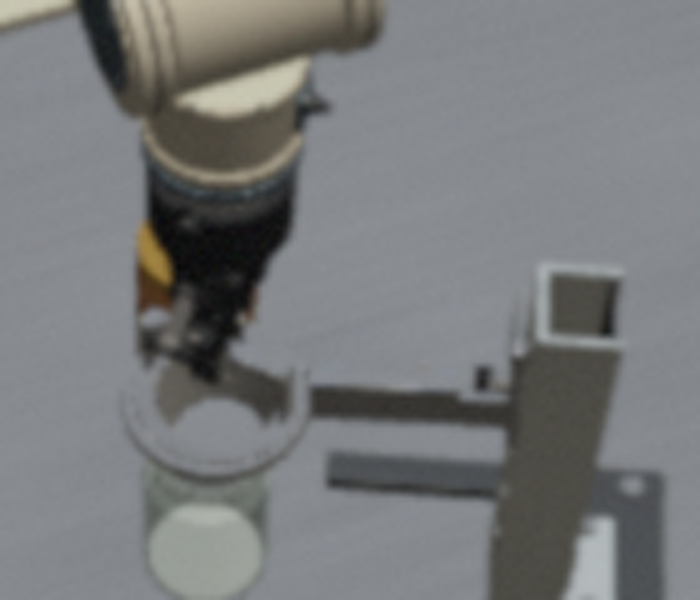

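Contact came at z=0.2195, exactly as predicted, with the rim on the ring. Release, withdraw straight up and check.

```bash
python3 - <<'E'
from look import *
np.set_printoptions(precision=4,suppress=True)
o=down(.757+np.pi);t=np.array([.5419,.0263,0])
manip.command_gripper(.045,40);manip.hold(.2)
manip.servo_line(t+[0,0,.27],o,rate=.06);manip.servo_line(t+[0,0,.42],o,rate=.2)
manip.move_to(np.array([.48,-.12,.42]),o);manip.hold(.5)
snap('wrist','w_f');snap('side','s_f');snap('scene','sc_f');print(manip.get_contact_force(),manip.get_time())
for n,b in(('s_f',(260,170,380,290)),('sc_f',(275,160,415,270))):
    im=load(n)['image'];cv2.imwrite(f'pics/cr_{n}.png',cv2.resize(im[b[1]:b[3],b[0]:b[2],::-1],None,fx=5,fy=5,interpolation=cv2.INTER_CUBIC))
E
```

```text
[-0.6247  0.5455 -0.0649] 43.6583
```

View pics/cr_s_f.png

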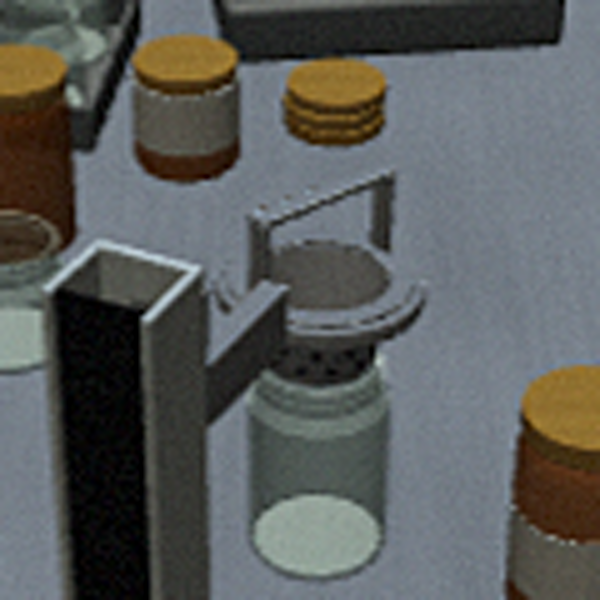

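View pics/cr_sc_f.png

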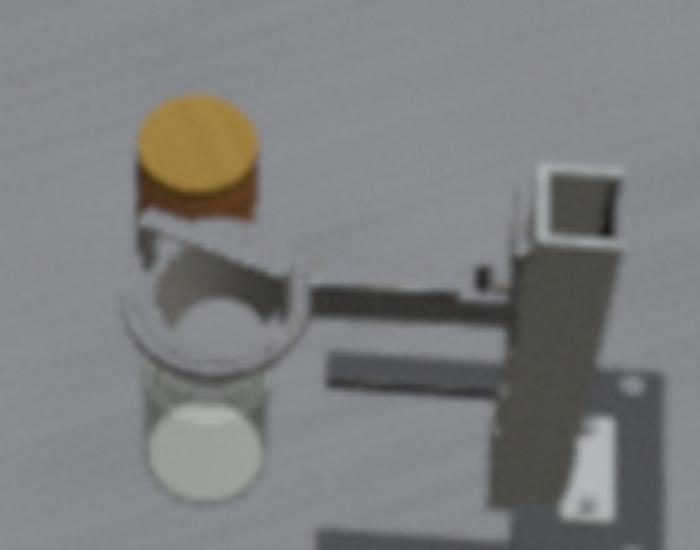

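View pics/w_f.png

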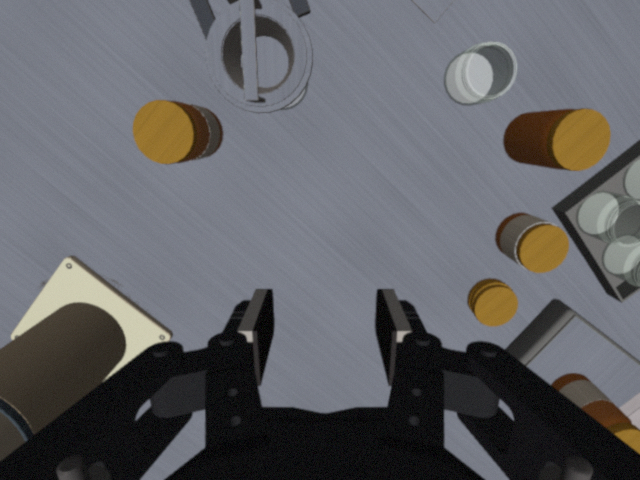

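The strainer sits in the ring with its rim concentric and the jar is undisturbed. One triangulation of the strap's middle before handing in.

```bash
python3 - <<'E'
from look import *
np.set_printoptions(precision=4,suppress=True)
s,e=load('sc_f'),load('s_f')
S=lambda x,y:(275+x/5-.4,160+y/5-.4);E=lambda x,y:(260+x/5-.4,170+y/5-.4)
a,ea=tri(s,S(148,214),e,E(393,176));b,eb=tri(s,S(297,273),e,E(256,216))
print(a,ea,b,eb,(a+b)/2)
# change masks near jars/bystanders
s0=load('scene0')
d=cv2.absdiff(cv2.GaussianBlur(s0['image'],(5,5),0),cv2.GaussianBlur(s['image'],(5,5),0)).max(2)>30
n,_,st,_=cv2.connectedComponentsWithStats(d.astype(np.uint8));print([list(x) for x in st[1:] if x[4]>15])
E
```

```text
[0.5077 0.0014 0.2142] 0.00032121899872114524 [0.5751 0.0592 0.2233] 0.004541775577421126 [0.5414 0.0303 0.2188]
[[np.int32(10), np.int32(0), np.int32(132), np.int32(186), np.int32(8349)], [np.int32(178), np.int32(0), np.int32(97), np.int32(80), np.int32(3949)], [np.int32(270), np.int32(0), np.int32(31), np.int32(78), np.int32(1650)], [np.int32(252), np.int32(5), np.int32(9), np.int32(13), np.int32(75)], [np.int32(201), np.int32(20), np.int32(8), np.int32(12), np.int32(65)], [np.int32(276), np.int32(65), np.int32(13), np.int32(6), np.int32(30)], [np.int32(265), np.int32(71), np.int32(31), np.int32(33), np.int32(627)], [np.int32(213), np.int32(78), np.int32(16), np.int32(15), np.int32(191)], [np.int32(228), np.int32(87), np.int32(35), np.int32(12), np.int32(296)], [np.int32(259), np.int32(97), np.int32(6), np.int32(7), np.int32(21)], [np.int32(233), np.int32(104), np.int32(32), np.int32(12), np.int32(142)], [np.int32(229), np.int32(109), np.int32(40), np.int32(63), np.int32(1328)], [np.int32(388), np.int32(178), np.int32(25), np.int32(17), np.int32(248)], [np.int32(398), np.int32(199), np.int32(6), np.int32(4), np.int32(19)], [np.int32(303), np.int32(201), np.int32(23), np.int32(18), np.int32(236)], [np.int32(336), np.int32(211), np.int32(44), np.int32(16), np.int32(355)], [np.int32(322), np.int32(214), np.int32(12), np.int32(10), np.int32(89)], [np.int32(309), np.int32(219), np.int32(17), np.int32(13), np.int32(135)], [np.int32(209), np.int32(240), np.int32(37), np.int32(39), np.int32(369)]]
```

The strap's middle is within 4 mm of expected, but the second end's rays missed each other by 4.5 mm, so the tilt reading is unreliable. I'll take one wrist view from above to settle the tilt.

```bash
python3 - <<'E'
from look import *
np.set_printoptions(precision=4,suppress=True)
c=view((.5419,.0263,.19),.757+np.pi,.30,'w_top');print(manip.get_position(),manip.get_time())
cv2.imwrite('pics/cr_top.png',cv2.resize(c['image'][150:330,235:415,::-1],None,fx=3.3,fy=3.3,interpolation=cv2.INTER_CUBIC))
E
```

```text
w_top [0.5546 0.0383 0.369 ] [0.0476 0.2051 1.6619 0.     1.2746 0.8614]
[0.5546 0.0374 0.3695] 44.7667
```

View pics/cr_top.png

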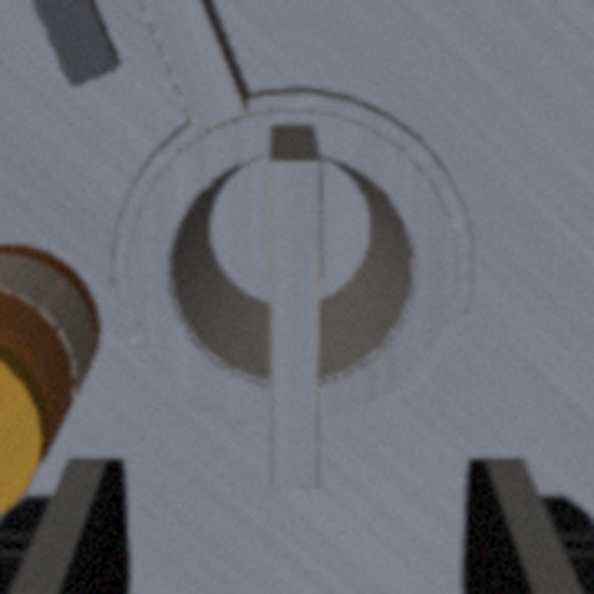

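```bash
python3 - <<'E'
from look import *
np.set_printoptions(precision=4,suppress=True)
c=load('w_top');F=lambda x,y:((x+.5)/3.3-.5+235,(y+.5)/3.3-.5+150)
a,b=onz(c,F(296,160),.219),onz(c,F(295.5,487),.219);print('strap',(a+b)/2,np.linalg.norm(a-b))
m=[onz(c,F(*p),.173) for p in[(170,272),(413,272),(292,153),(295,385)]]
print('mouth',(m[0]+m[1])/2,(m[2]+m[3])/2,np.linalg.norm(m[0]-m[1]),np.linalg.norm(m[2]-m[3]))
E
```

```text
strap [0.5418 0.0252 0.219 ] 0.08451274403330472
mouth [0.5424 0.0274 0.173 ] [0.5427 0.0269 0.173 ] 0.06868095474058018 0.06805689230348325
```

The strap's middle is about 2 mm from the mouth centre over 46 mm, a tilt of roughly 0.045 rad, which is the arm's own lean. The strainer is centred within about 1.5 mm. Handing in.

```bash
python3 - <<'E'
from rig import manip
print(manip.get_contact_force(),manip.get_time());manip.sign_off()
E
```

```text
[-0.57067572 -0.44798057  0.10329629] 44.7667
the job is handed in; nothing more can be done
```

I hooked the ring arm into the 179 mm and fifth slots, because the tall jar is the one in front. I pressed it home until the spring pin snapped out, hung the steel strainer in the ring and handed in at 44.8 s.

**Last checks:**
- **Ring arm:** the ring centre measures 165 mm out from the face, less than 1 mm sideways, at about 0.170 m, the height that slot should give. The pin's knob was back at its free position.
- **Strainer:** centred within about 1.5 mm of the ring, tilted about 0.045 rad, which is the arm's own lean.
- **Other objects:** both empty jars and the bystanders look unmoved in the before/after pictures. The only changes are at the robot, the arm and the strainer. The robot was clear of everything.

**Disagreement:** triangulating the strap from the scene and side cameras suggested a tilt near 0.1 rad. One of its end points had a 4.5 mm ray mismatch, so I took a wrist view from above, which did not bear it out.

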